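# Carry the tea ball on its drip tray and hold it over the draining dish

### The job

Fold the two hinged handle halves of the small wooden drip tray up until they stand upright and meet as one handle, while the tray still stands on the worktop. Then grip both halves together, lift the tray by them and carry it level, so that the loose tea ball never leaves its pocket, to the steel draining dish; leave the other things alone. Finish while holding the tray still and level over the middle of the dish, its underside about 10 cm above the worktop: do not put it down or let go.

Things in the scene. Friction and masses are not known exactly. Their poses are not given: they have to be found in the camera images.
- tray: Loose plywood drip tray, left or right on the worktop (the dish is on the other side), 0.5 to 0.8 kg with handles and ball: board 150 (x) by 190 (y) by 10 mm, origin at the centre of its underside, z up. Steel pocket ring on top, 4 mm high, 56 mm inside. Two U-shaped handle halves span it along y over the ball, hinged along y at x = 0, 18 mm above the underside; upright they meet face to face at x = 0
- half_a (a joint): Hinge angle of the half on the tray's +x side, rad: 0 = upright against the other (a stop), grows as it leans out to +x, to 1.0. Starts 0.45 to 0.85. Stiff hinge (about 1 N at the bar), stays where left
- half_b (a joint): The same for the half on the tray's -x side: 0 = upright, grows as it leans out to the tray's -x
- half_a_bar (a point): Middle of half_a's wooden bar, 172 mm long (y), 22 high, 7 thick, 95 mm from the hinge axis (84 to 106 mm); steel legs carry it at y = +80 and -80 mm. With both halves upright the bars are together 14 mm thick (x from -7 to 7 mm), from 102 to 124 mm above the tray's underside
- half_b_bar (a point): Middle of half_b's wooden bar, of the same size
- pocket (a point): where the ball's centre is when the ball lies in the middle of the pocket: on the tray's axis, 30 mm above its underside
- tea_ball_center (a point): centre of the tea ball, a plain steel ball, 40 mm, 60 g, loose; it can roll up to 16 mm off the middle within the pocket and climbs out over the rim if the tray is tipped by more than about 30 degrees or jerked
- dish: draining dish, fixed on the worktop, bare steel, open, 190 (x) by 240 (y) by 22 mm high; origin at the centre of its underside, on the worktop
- jar: bystander, loose: amber glass jar with a steel cap, 56 mm across, 70 mm high; origin under its centre, on the worktop
- cup: bystander, loose: white cup, 62 mm across, 58 mm high; origin under its centre
- mug: bystander, loose: white mug with a handle, 80 mm across, 90 mm high; origin under its centre
- soap: bystander, loose: clear bottle, 64 mm across, 200 mm high; origin under its centre
- bowl: bystander, loose: white bowl, 130 mm across, 55 mm high; origin under its centre
- spoon: bystander, loose: spoon lying on the worktop; origin near its middle
- spice: bystander, loose: small jar with a black cap, 48 mm across, 100 mm high; origin under its centre

How it is judged (in metres and radians):
On the way, in this order (a step that is already met when the one before it is completed fails the run):
1. both handle halves folded up and shut together, the tray still on the worktop, the ball in its pocket (value of joint each of half_a, half_b below 0.1 rad and height (world z) of tray below 0.012 m and distance between tea_ball_center and pocket below 0.021 m), for 0.2 s.
2. tray lifted off by its shut handle, the ball in its pocket (value of joint each of half_a, half_b below 0.1 rad and height (world z) of tray above 0.04 m and contact force between the fingers and tray above 1 N and distance between tea_ball_center and pocket below 0.021 m), for 0.2 s.
At the end, for the whole second after the job is handed in: The tray hangs at rest in the fingers, halves shut (within 0.1 rad), level within 0.1 rad, its middle within 30 mm of the dish's middle seen from above, underside 60 to 160 mm over the worktop, clear of the dish, the ball at rest (under 60 mm/s) in its pocket (within 21 mm of its point) (value of joint each of half_a, half_b below 0.1 rad and distance between tea_ball_center and pocket below 0.021 m and horizontal distance between tray and dish below 0.03 m and height (world z) of tray between 0.06 and 0.16 m and angle between tray's own z axis and vertical below 0.1 rad and linear speed of tray below 0.02 m/s and angular speed of tray below 0.15 rad/s and linear speed of tea_ball below 0.06 m/s and contact force between the fingers and tray above 1 N and contact force between tray and dish below 0.1 N); the arm keeps its last pose, push and grip.
It fails at once if the ball leaves its pocket (distance between tea_ball_center and pocket above 0.026 m).
It fails at once if the tray is tipped by more than 0.4 rad (angle between tray's own z axis and vertical above 0.4 rad).
It fails at once if a bystander is shifted by more than 30 mm or knocked over (distance of any of jar, cup, mug, soap, bowl, spoon, spice from where it was at the start of the episode above 0.03 m or angle between any of jar, cup, mug, soap, bowl, spice's own z axis and vertical above 0.5 rad).
It also fails if it takes over 69 s, if anything falls off the work surface, if the arm or the gripper's body presses on something with over 40 N, if the wrist force passes 120 N, or if a joint passes its speed limit or range.

### The arm

A 7-joint arm with a two-finger parallel gripper is mounted at the origin on the work surface. World frame = base frame: x ahead of the robot, y to its left, z up, the work surface at z = 0. Lengths are in m, angles in degrees, forces in N, time in s.
With the tool pointing down it reaches from about 0.425 to 0.925 m from the base axis. Payload 6.8 kg.
Tool frame: the origin (TCP) lies on the centre line of the jaws, within the pads' length; the fingertips stand robot.nose_length ahead of it and the grasp point (between the pads) lies 2 mm behind it (robot.nose_length is the distance from the TCP to the fingertips, in m); z points along the fingers, x is the direction in which the jaws open and shut, and the axes are right-handed (so a half turn about z gives the same grasp; the last joint's range is limited). The gripper opens to 85 mm and grips with 20 to 120 N. Pads are 22 mm wide; open, the fingers measure 114 mm over their backs; the gripper's body (76 mm by 85 mm) begins 54 mm behind the grasp point. The pads swing forward as they close: fully open they stand 13 mm farther back than shut.
Start: joints at [67.145, 27.33, 1.283, 89.118, -0.659, 63.558, -4.761], TCP at [0.194, -0.647, 0.248] pointing down, gripper open.
Joint ranges: [-169.35, 169.35], [-19.33, 120.38], [-80.79, 83.38], [13.8, 139.57], [-78.32, 258.32], [9.67, 109.79], [-169.56, 169.56]. Speed limits (degrees/s): [136.94, 136.94, 180, 180, 180, 180, 180].

### API

Orientations are given as [roll, pitch, yaw] about the fixed x, y, z axes, in that order (R = Rz(yaw) Ry(pitch) Rx(roll)).
In Python, from workcell import status, optics, workorder, find_in, robot gives the robot as it stands. The module is installed in compiled form; this text tells all that it offers.
- The arm moves only by the tool move_arm, never from a script. Its argument "increments" is text: rows parted by semicolons, each of 6 numbers parted by spaces: the shift along the tool's x, y, z in mm, then the turn, a rotation vector about the tool's x, y, z in degrees. A call has 1 to 20 rows; each row is the pose to reach, as a shift and turn from the pose measured when the call began, along the tool's axes at that moment; what a row does not reach only later rows make up. A row lasts 1/10 s, in which the tool goes at most 50 mm and 8.59 degrees, less where a joint would pass 70% of its speed; a pose out of reach is approached as far as the arm can. A call with a gripper value outside its range is refused whole. "hand" is the opening, from 0 (shut) to 1 (fully open), set as the call begins (left out, the last holds). The fingers move at their own pace and stop on an object; "newtons" is the grip in N (left out, the last holds). Time passes only in rows, so rows that repeat a pose let the fingers close. It gives the time, the measured TCP pose, the force and the opening at its end, in the units of the state.
- status.state(): the state, without advancing time (a new reading comes with each control period).
- optics.grab_frame(name): name is "side" or "top" or "wrist"; returns a dict with "img" (400x640x3 uint8, red, green, blue), "camera_matrix" (3x3 intrinsics, pixels), "rvec" (rotation vector, rad) and "tvec" (3), from world to camera coordinates, as OpenCV has them. Camera axes: x right, y down, z forward; pixel columns grow to the right and rows downward; lengths in m; the calibration is good to about 2 mm. A picture is of the moment at which its call begins. There is no depth.
- workorder.job_done(): hands the job in, once; it reports no verdict.
Trained networks look in a picture, given as the dict that the camera call returned (one of the last four; its "shot" number tells which), for a name from the list of things; names that differ only in an ending like _2 or _b are one class to them, and where a whole thing is asked for, a point or a joint stands for the part that bears it (a point fixed in the world has none). Each returns a list of dicts, best first, with "p" (0 to 1); they miss things now and then, are a little off and sometimes report something else, mostly with a low value. They report only what shows in the picture. A call takes as long as a camera call.
- find_in(thing, picture): "pixel" ([row, column] in pixels, amid what is visible of it).
The state is a dict: "time": time; "joint_positions": joint angles; "dq": joint speeds; "effort": joint torques, N m; "position": TCP position; "tcp_rot": TCP orientation; "wrist_force": force on the tool from outside, world axes, zero at the start; "torque": the same for the moment, N m; "finger_gap": finger opening in m.
Only numpy, scipy, OpenCV 4.12 (cv2) and the standard library are available. Lean on these libraries where they do the work, as an engineer would, in place of code of your own. Each camera call takes 0.05 s, during which the arm holds its last target. There are 200 camera calls.

## Working session

There is one attempt and no reset: what is moved stays moved. The work goes in short steps, Python scripts to look and compute and a tool call to move; the robot and the scene stay as the last step left them, time stands still between calls to the robot, and variables do not carry over. Pictures are saved under pics/ and viewed, about 8 in all and at most 12, crops included, and the job is handed in when it is done.

Besides the shell and the picture viewer there is one more tool, called after ">>>" as name(argument=value, ...), one argument or row to a line, values as JSON. move_arm: Moves the arm, as the interface text tells. Its arguments: {"type":"object","properties":{"increments":{"type":"string"},"hand":{"type":"number"},"newtons":{"type":"number"}},"required":["increments"]}

```bash
mkdir -p pics; cat > h.py <<'E'
import numpy as np, cv2
from scipy.spatial.transform import Rotation as R
from workcell import status, optics, workorder, find_in, robot
def P(f):
    Rm=cv2.Rodrigues(np.array(f["rvec"],float))[0]; t=np.array(f["tvec"],float).reshape(3); return np.array(f["camera_matrix"],float),Rm,t
def onz(f,px,z):
    K,Rm,t=P(f); d=Rm.T@np.linalg.inv(K)@np.array([px[1],px[0],1.]); c=-Rm.T@t
    return c+d*(z-c[2])/d[2]
def proj(f,X):
    K,Rm,t=P(f); p=cv2.projectPoints(np.array(X,float).reshape(-1,1,3),np.array(f["rvec"],float),t,K,None)[0].reshape(-1,2); return p[:,::-1]
def tri(fs,pxs):
    A=[];b=[]
    for f,p in zip(fs,pxs):
        K,Rm,t=P(f); d=Rm.T@np.linalg.inv(K)@np.array([p[1],p[0],1.]); d/=np.linalg.norm(d); c=-Rm.T@t
        M=np.eye(3)-np.outer(d,d); A.append(M); b.append(M@c)
    return np.linalg.lstsq(np.vstack(A),np.hstack(b),rcond=None)[0]
def save(f,n): cv2.imwrite(f"pics/{n}.png",cv2.cvtColor(f["img"],cv2.COLOR_RGB2BGR))
E
python3 - <<'E'
from h import *
s=status.state(); print({k:np.round(v,3).tolist() for k,v in s.items()}, robot.nose_length)
F={n:optics.grab_frame(n) for n in("top","side")}
for n,f in F.items():
    save(f,n); K,Rm,t=P(f); print(n,K[0,0],np.round(-Rm.T@t,3), np.round(Rm[2],2))
for th in ["tray","half_a_bar","half_b_bar","tea_ball_center","dish","jar","cup","mug","soap","bowl","spoon","spice"]:
    for n,f in F.items():
        print(th,n,[(np.round(d["pixel"]).tolist(),round(d["p"],2),np.round(onz(f,d["pixel"],0.01),3)[:2].tolist()) for d in find_in(th,f)[:3]])
E
cd pics; python3 -c "
import cv2,numpy as np
a=cv2.imread('top.png');b=cv2.imread('side.png')
print(a.shape)"
```

```text
{'time': 0.0, 'joint_positions': [67.146, 27.378, 1.282, 89.179, -0.659, 63.56, -4.758], 'dq': [-0.011, 0.052, -0.037, -0.059, 0.041, 0.114, 0.08], 'effort': [-0.001, -59.646, 1.607, -28.121, 0.012, 0.009, -0.0], 'position': [0.193, -0.646, 0.247], 'tcp_rot': [179.991, 0.108, -73.337], 'wrist_force': [-0.059, 0.51, 0.023], 'torque': [0.013, 0.002, 0.004], 'finger_gap': 0.085} 0.017
top 362.3951058429944 [ 0.392 -0.01   1.144] [ 0.11  0.03 -0.99]
side 516.15497505006 [0.071 0.802 1.193] [ 0.32 -0.56 -0.77]
tray top [([209.0, 267.0], 0.69, [0.501, 0.188])]
tray side [([269.0, 300.0], 0.84, [0.502, 0.185])]
half_a_bar top [([189.0, 258.0], 0.77, [0.565, 0.218]), ([156.0, 173.0], 0.46, [0.673, 0.495])]
half_a_bar side [([247.0, 280.0], 0.84, [0.588, 0.151])]
half_b_bar top [([228.0, 255.0], 0.85, [0.44, 0.225])]
half_b_bar side [([268.0, 316.0], 0.57, [0.466, 0.161])]
tea_ball_center top [([195.0, 385.0], 0.69, [0.546, -0.184]), ([214.0, 262.0], 0.43, [0.485, 0.205])]
tea_ball_center side [([271.0, 304.0], 0.6, [0.489, 0.186])]
dish top [([214.0, 262.0], 0.5, [0.482, 0.202])]
dish side [
[... 337 characters left out ...]
157.0], 0.81, [0.42, 0.537]), ([255.0, 445.0], 0.18, [0.359, -0.364])]
mug side [([381.0, 255.0], 0.79, [0.439, 0.497]), ([274.0, 297.0], 0.38, [0.502, 0.202])]
soap top [([160.0, 174.0], 0.7, [0.659, 0.493])]
soap side [([316.0, 188.0], 0.78, [0.68, 0.439]), ([271.0, 302.0], 0.58, [0.494, 0.188])]
bowl top [([230.0, 255.0], 0.61, [0.434, 0.224]), ([197.0, 497.0], 0.56, [0.537, -0.53])]
bowl side [([184.0, 267.0], 0.58, [0.745, -0.03])]
spoon top [([258.0, 442.0], 0.9, [0.349, -0.353])]
spoon side [([153.0, 435.0], 0.53, [0.341, -0.399])]
spice top [([138.0, 327.0], 0.67, [0.73, -0.0]), ([190.0, 258.0], 0.23, [0.561, 0.218])]
spice side [([182.0, 269.0], 0.82, [0.746, -0.043])]
(400, 640, 3)
```

View pics/top.png

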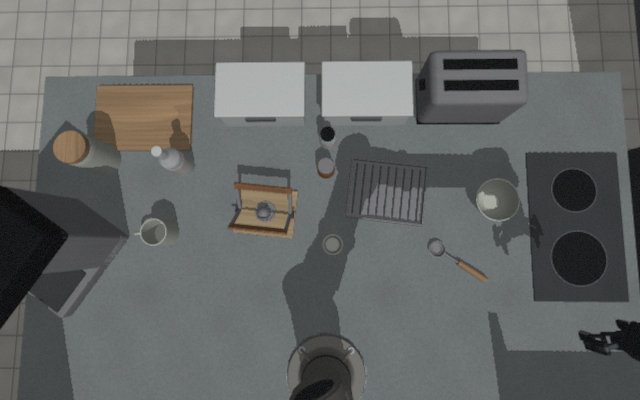

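View pics/side.png

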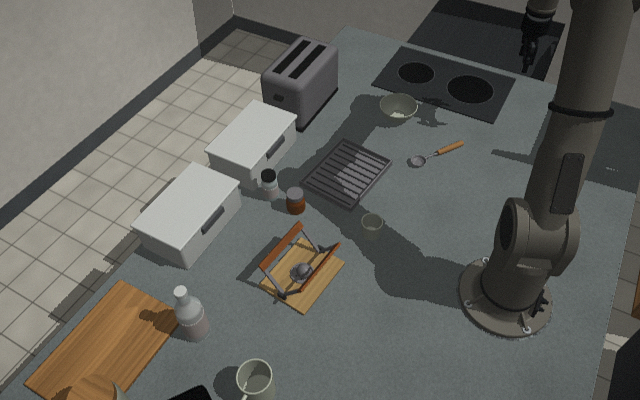

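The top view shows the tray at about row 210, col 267, with its bars at rows 187 and 231. The dish is at about (190, 387), the jar at (168, 325), and the cup at (245, 333). The side view agrees, and the tray's x axis lies nearly along world x. Next I'll work out the approach move.

```bash
cat >> h.py <<'E'
def delta(p,yaw,s=None,rp=(180,0)):
    s=s or status.state(); R0=R.from_euler('xyz',s["tcp_rot"],degrees=True)
    d=R0.inv().apply(np.array(p)-s["position"])*1000; r=(R0.inv()*R.from_euler('xyz',[*rp,yaw],degrees=True)).as_rotvec(degrees=True)
    return np.round(np.r_[d,r],1).tolist()
E
python3 - <<'E'
from h import *
print(delta([.48,-.38,.30],-38)); print(delta([.49,.19,.32],-2))
E
```

```text
[-173.4, -350.9, -51.7, 0.0, -0.0, -35.3]
[-716.6, -523.9, -71.7, 0.0, -0.0, -71.3]
```

>>> move_arm(
  increments="-173 -351 -52 0 0 -35; -173 -351 -52 0 0 -35; -173 -351 -52 0 0 -35; -173 -351 -52 0 0 -35; -173 -351 -52 0 0 -35; -173 -351 -52 0 0 -35; -173 -351 -52 0 0 -35; -173 -351 -52 0 0 -35; -717 -524 -72 0 0 -71; -717 -524 -72 0 0 -71; -717 -524 -72 0 0 -71; -717 -524 -72 0 0 -71; -717 -524 -72 0 0 -71; -717 -524 -72 0 0 -71; -717 -524 -72 0 0 -71; -717 -524 -72 0 0 -71; -717 -524 -72 0 0 -71; -717 -524 -72 0 0 -71; -717 -524 -72 0 0 -71; -717 -524 -72 0 0 -71",
  hand=0,
)

```text
time: 3.3
position: [0.4889, 0.196, 0.3211]
tcp_rot: [-179.8, -0.1, -2.0]
wrist_force: [0.4, 0.2, 0.7]
finger_gap: 0.0001
```

```bash
python3 - <<'E'
from h import *
f=optics.grab_frame("wrist"); save(f,"w1"); K,Rm,t=P(f); print(K[0,0],np.round(-Rm.T@t,3), np.round(Rm,2)); s=status.state(); print(s["position"],s["tcp_rot"],s["time"])
np.save("w1.npy",f,allow_pickle=True)
t=optics.grab_frame("top"); np.save("t1.npy",t,allow_pickle=True); sd=optics.grab_frame("side"); np.save("s1.npy",sd,allow_pickle=True)
for th in["tray","half_a_bar","tea_ball_center"]:
  for f_ in(f,t,sd): print(th,[(np.round(d["pixel"]).tolist(),round(d["p"],2)) for d in find_in(th,f_)[:3]])
E
```

```text
349.58224070879794 [0.49  0.268 0.448] [[ 1.   -0.03  0.  ]
 [-0.03 -0.96  0.28]
 [-0.01 -0.28 -0.96]]
[0.48870488 0.19790587 0.32116725] [-1.79762059e+02 -5.10525339e-02 -1.86983386e+00] 3.35
tray [([152.0, 326.0], 0.76)]
tray [([205.0, 272.0], 0.95)]
tray [([267.0, 299.0], 0.96), ([227.0, 374.0], 0.61)]
half_a_bar [([165.0, 378.0], 0.8), ([292.0, 257.0], 0.32)]
half_a_bar []
half_a_bar [([247.0, 283.0], 0.78)]
tea_ball_center [([157.0, 310.0], 0.85)]
tea_ball_center []
tea_ball_center [([271.0, 302.0], 0.74), ([266.0, 299.0], 0.7)]
```

View pics/w1.png

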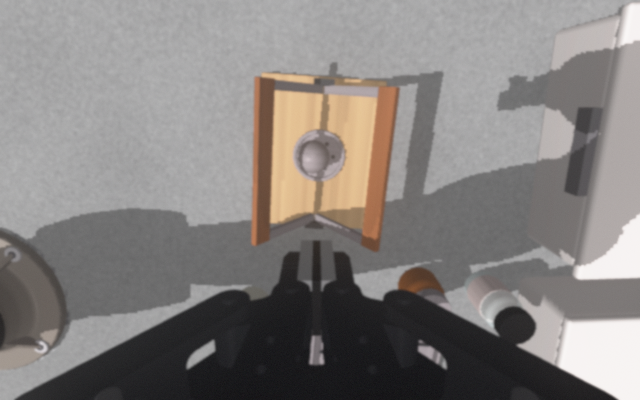

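The wrist view shows the left bar (tray −x) from (col 254, row 77) to (252, 244) and the right bar (+x) from (390, 85) to (372, 248). The ball sits at (315, 157). I'll enlarge a crop to pick corners for a pose fit.

```bash
python3 - <<'E'
import cv2
a=cv2.imread('pics/w1.png')[60:260,230:420]; a=cv2.convertScaleAbs(cv2.resize(a,None,fx=3,fy=3,interpolation=cv2.INTER_CUBIC),alpha=1.4); cv2.imwrite('pics/w1c.png',a)
E
```

```text
(no output)
```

View pics/w1c.png

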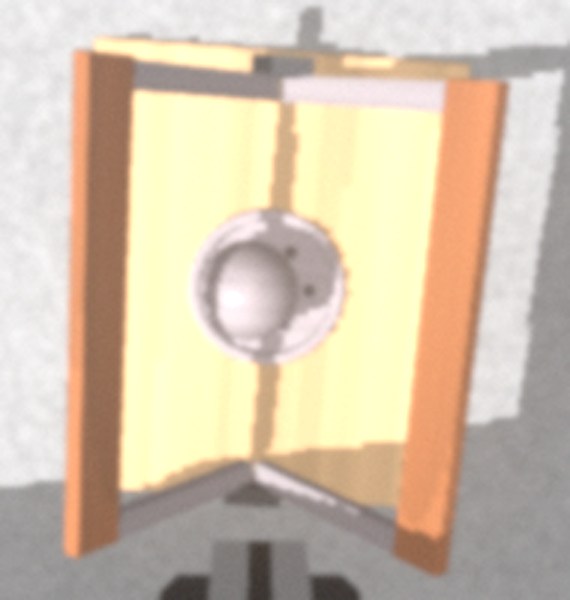

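```bash
cat > fit.py <<'E'
from h import *
from scipy.optimize import least_squares
def pts(p):
    x,y,w,a,b=p
    def half(th,sg):
        u=np.array([np.sin(th)*sg,0,np.cos(th)]); n=np.array([np.cos(th)*sg,0,-np.sin(th)]); h=np.array([0,0,.018])
        o=[]
        for (r,q) in((.106,.007),(.084,0)):
            for yy in(.086,-.086): o.append(h+u*r+n*q+[0,yy,0])
        return o
    L=np.array(half(a,1)+half(b,-1)+[[-.075,.095,.01],[.075,.095,.01],[0,0,.014]])
    return R.from_euler('z',w).apply(L)+[x,y,0]
f=np.load("w1.npy",allow_pickle=True).item()
c=np.array([(508,83),(443,575),(445,80),(393,550),(77,50),(66,555),(133,55),(118,540),(95,38),(468,67),(268,286)],float)
px=np.c_[60+c[:,1]/3,230+c[:,0]/3]
r=least_squares(lambda p:(proj(f,pts(p))-px).ravel(),[.49,.2,-.1,.6,.6],loss='soft_l1')
print(np.round(r.x,4),np.degrees(r.x[2])); print(np.round((proj(f,pts(r.x))-px),1).tolist())
print("ball",onz(f,[60+291/3,230+255/3],.03))
for n in("t1","s1"):
    g=np.load(n+".npy",allow_pickle=True).item(); im=g["img"].copy()
    for q in proj(g,pts(r.x)): cv2.circle(im,(int(round(q[1])),int(round(q[0]))),1,(0,255,0),-1)
    np.save
    c0=proj(g,[[r.x[0],r.x[1],.03]])[0].astype(int); cr=im[c0[0]-65:c0[0]+65,c0[1]-65:c0[1]+65]
    cv2.imwrite(f"pics/f_{n}.png",cv2.cvtColor(cv2.resize(cr,(400,400)),cv2.COLOR_RGB2BGR))
cv2.imwrite("pics/f.png",np.hstack([cv2.imread("pics/f_t1.png"),cv2.imread("pics/f_s1.png")]))
E
python3 fit.py
```

```text
[ 0.4919  0.1931 -0.1046  0.6706  0.6211] -5.99218726019597
[[-0.0, 0.6], [-0.5, 0.8], [-0.2, -0.5], [1.9, -1.3], [0.1, -0.9], [-0.5, -0.6], [0.5, 1.6], [0.4, 0.8], [-0.8, -0.5], [-1.1, 1.1], [1.0, -0.7]]
ball [0.48741355 0.19517782 0.03      ]
```

View pics/f.png

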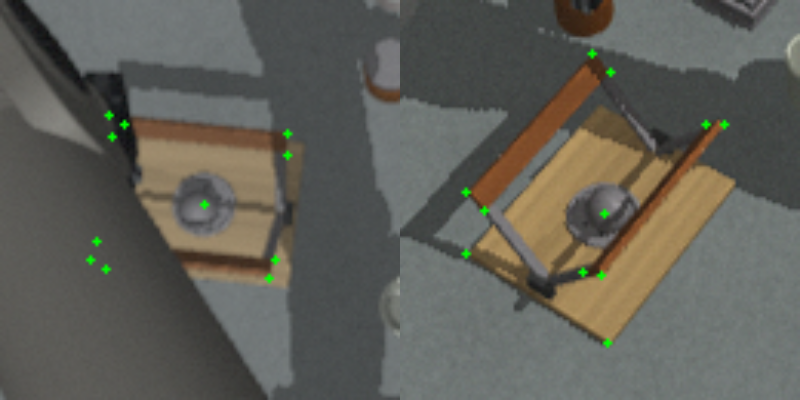

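The fit residuals are about 1 px and it overlays well on the side view. It gives the tray at (0.492, 0.193), yaw −6°, a = 0.67 and b = 0.62. The spread between the bars is too wide for the jaws. I'll push each half inward with shut fingers first, then close the jaws on both.

```bash
cat >> h.py <<'E'
T=np.array([.4919,.1931]); W=-6.0
def td(x,z,y=0,yaw=W,T=T):
    c,s_=np.cos(np.radians(W)),np.sin(np.radians(W)); return delta([T[0]+c*x-s_*y,T[1]+s_*x+c*y,z],yaw)
E
python3 - <<'E'
from h import *
for x,z in((.105,.20),(.105,.105),(.07,.105),(.04,.105)): print(x,z,td(x,z))
E
```

```text
0.105 0.2 [106.4, 3.1, 120.4, 0.0, -0.0, 3.6]
0.105 0.105 [106.4, 3.1, 215.4, 0.0, -0.0, 3.6]
0.07 0.105 [71.4, 0.9, 215.4, 0.0, -0.0, 3.6]
0.04 0.105 [41.5, -1.0, 215.3, 0.0, -0.0, 3.6]
```

>>> move_arm(
  increments="50 1.5 60 0 0 3.6; 106 3 120 0 0 3.6; 106 3 120 0 0 3.6; 106 3 150 0 0 3.6; 106 3 180 0 0 3.6; 106 3 205 0 0 3.6; 106 3 215 0 0 3.6; 106 3 215 0 0 3.6; 98 2.6 215 0 0 3.6; 90 2 215 0 0 3.6; 84 1.7 215 0 0 3.6; 79 1.4 215 0 0 3.6; 74 1.1 215 0 0 3.6; 69 0.8 215 0 0 3.6; 64 0.5 215 0 0 3.6; 59 0.2 215 0 0 3.6; 54 -0.1 215 0 0 3.6; 49 -0.4 215 0 0 3.6; 45 -0.7 215 0 0 3.6; 45 -0.7 215 0 0 3.6",
)

```text
time: 5.9
position: [0.5554, 0.1873, 0.1187]
tcp_rot: [-179.5, -2.3, -6.5]
wrist_force: [27.2, -14.1, 47.6]
finger_gap: -0.0003
```

```bash
python3 - <<'E'
from h import *
f=optics.grab_frame("wrist"); g=optics.grab_frame("side"); s=status.state(); print(s["wrist_force"],s["position"],s["time"])
im=g["img"][190:330,220:380]; a=cv2.resize(im,(400,350),interpolation=cv2.INTER_CUBIC); b=cv2.resize(f["img"],(400,250)); b=cv2.copyMakeBorder(b,0,100,0,0,0)
cv2.imwrite("pics/p2.png",cv2.cvtColor(np.hstack([a,b]),cv2.COLOR_RGB2BGR))
for x,z in((.0445,.105),(.034,.105),(.06,.105),(.06,.2),(-.105,.2)): print(x,z,td(x,z))
E
```

```text
[ 26.13746312 -14.81949896  48.9654102 ] [0.55537331 0.18736442 0.11863136] 6.0
0.0445 0.105 [-19.7, 1.2, 12.9, -0.5, -2.2, -0.5]
0.034 0.105 [-30.2, 1.3, 12.4, -0.5, -2.2, -0.5]
0.06 0.105 [-4.2, 1.1, 13.5, -0.5, -2.2, -0.5]
0.06 0.2 [-0.5, 0.2, -81.5, -0.5, -2.2, -0.5]
-0.105 0.2 [-165.4, 1.5, -87.9, -0.5, -2.2, -0.5]
```

View pics/p2.png

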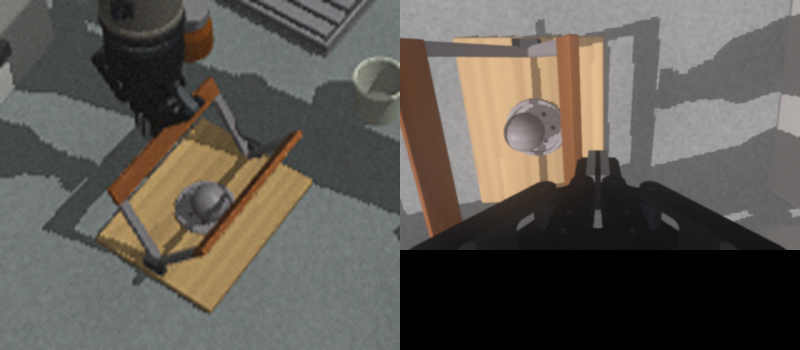

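The wrist force shows 49 N upward, and the TCP stopped at z = 0.119. The wrist crop shows the shut fingers' wide knuckles sitting on the right bar, with the narrow tips only about 20 mm long. I'll raise the tool to relieve this and then push with the tips only.

>>> move_arm(
  increments="0 0 -10 -0.5 -2.2 -0.5; 4 0 -25 -0.5 -2.2 -0.5; 4 0 -40 -0.5 -2.2 -0.5; 4 0 -60 -0.5 -2.2 -0.5; 4 0 -90 -0.5 -2.2 -0.5; 4 0 -90 -0.5 -2.2 -0.5",
)

```text
time: 6.6
position: [0.5553, 0.1883, 0.2118]
tcp_rot: [-179.9, -0.2, -5.9]
wrist_force: [-1.3, 0.2, 0.1]
finger_gap: 0.0001
```

```bash
python3 - <<'E'
from h import *
f=optics.grab_frame("wrist"); s=status.state(); print(s["wrist_force"],s["position"],s["tcp_rot"],s["time"]); np.save("w2.npy",f,allow_pickle=True)
cv2.imwrite("pics/w2.png",cv2.cvtColor(cv2.convertScaleAbs(cv2.resize(f["img"][:260,60:460],(800,520),interpolation=cv2.INTER_CUBIC),alpha=1.3),cv2.COLOR_RGB2BGR))
E
```

```text
[-0.09196625 -0.24495758 -1.23870008] [0.55467797 0.18762781 0.20990086] [-1.79940418e+02 -1.02611949e-01 -5.86272238e+00] 6.65
```

View pics/w2.png

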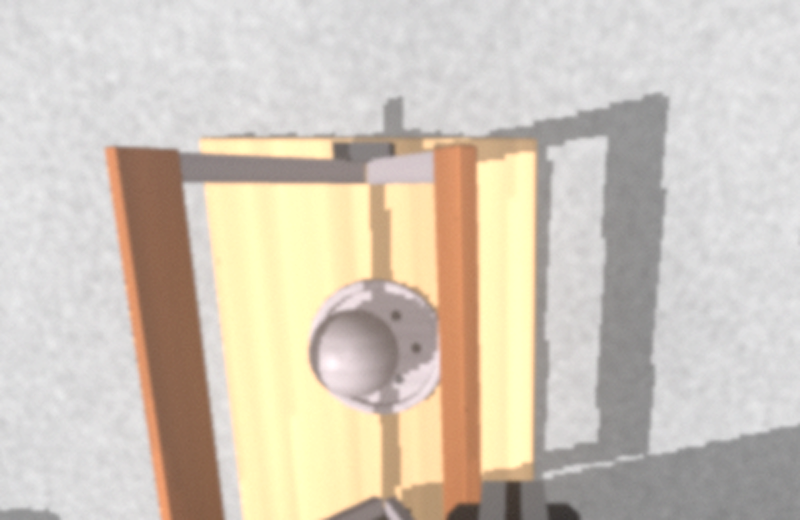

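```bash
cat > fit2.py <<'E'
from fit import pts
from h import *
from scipy.optimize import least_squares
f=np.load("w2.npy",allow_pickle=True).item()
idx=[0,2,4,6,8,9,10]
c=np.array([(476,145),(433,148),(107,148),(180,150),(200,137),(537,140),(376,346)],float)
px=np.c_[c[:,1]/2,60+c[:,0]/2]
r=least_squares(lambda p:(proj(f,pts(p)[idx])-px).ravel(),[.49,.2,-.1,.4,.6],loss='soft_l1')
print(np.round(r.x,4),np.degrees(r.x[2])); print(np.round(proj(f,pts(r.x)[idx])-px,1).tolist())
print("ball",onz(f,[352/2,60+355/2],.03))
E
python3 fit2.py | tail -3
```

```text
[ 0.4919  0.1934 -0.1031  0.4501  0.6279] -5.906485576033171
[[0.5, 0.5], [0.4, -0.8], [-0.4, -1.0], [-0.2, 0.9], [-0.1, -0.9], [-1.3, 0.3], [1.5, 0.9]]
ball [0.48484793 0.19642062 0.03      ]
```

```bash
python3 - <<'E'
from h import *
for x,z in((.075,.1235),(.060,.1235),(.034,.133)): print(x,z,td(x,z))
E
```

```text
0.075 0.1235 [11.8, 1.2, 86.4, -0.1, -0.1, 0.1]
0.06 0.1235 [-3.2, 1.2, 86.4, -0.1, -0.1, 0.1]
0.034 0.133 [-29.1, 1.1, 76.8, -0.1, -0.1, 0.1]
```

>>> move_arm(
  increments="12 1 30 0 0 0; 12 1 60 0 0 0; 12 1 80 0 0 0; 12 1 87 0 0 0; 12 1 87 0 0 0; 8 1 87 0 0 0; 4 1 87 0 0 0; 0 1 86 0 0 0; -3 1 84.5 0 0 0; -6 1 83.5 0 0 0; -9 1 82.5 0 0 0; -12 1 81.5 0 0 0; -15 1 80.5 0 0 0; -18 1 79.5 0 0 0; -21 1 79 0 0 0; -24 1 78.5 0 0 0; -27 1 78 0 0 0; -28 1 78 0 0 0; -28 1 78 0 0 0",
)

```text
time: 8.55
position: [0.5266, 0.1896, 0.1319]
tcp_rot: [-180.0, -0.1, -5.9]
wrist_force: [-0.3, -0.5, 3.1]
finger_gap: 0.0002
```

```bash
python3 - <<'E'
from h import *
f=optics.grab_frame("wrist"); g=optics.grab_frame("side"); s=status.state(); print(s["wrist_force"],s["position"],s["time"])
im=g["img"][190:330,220:380]; a=cv2.resize(im,(400,350),interpolation=cv2.INTER_CUBIC); b=cv2.resize(f["img"][:260,60:460],(400,260)); b=cv2.copyMakeBorder(b,0,90,0,0,0)
cv2.imwrite("pics/p3.png",cv2.cvtColor(np.hstack([a,b]),cv2.COLOR_RGB2BGR))
for x,z in((.05,.133),(.05,.2),(-.09,.2),(-.09,.108)): print(x,z,td(x,z))
E
```

```text
[ 0.01034452 -0.74965172  3.17915673] [0.52667856 0.18956322 0.13186963] 8.65
0.05 0.133 [15.0, 0.2, -1.1, -0.0, -0.1, 0.1]
0.05 0.2 [15.1, 0.1, -68.1, -0.0, -0.1, 0.1]
-0.09 0.2 [-124.9, -0.2, -68.3, -0.0, -0.1, 0.1]
-0.09 0.108 [-125.0, -0.2, 23.7, -0.0, -0.1, 0.1]
```

View pics/p3.png

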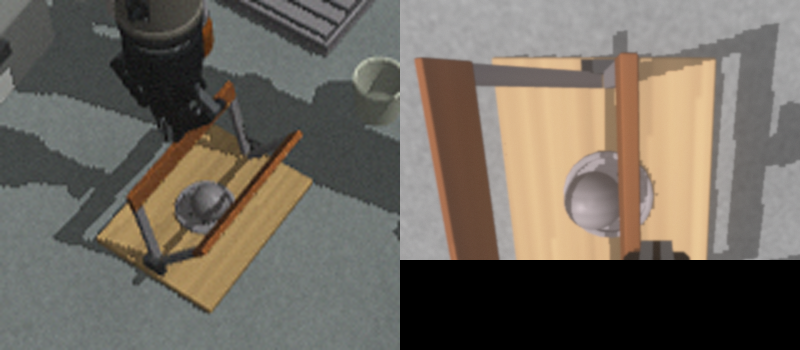

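Half a is now nearly upright and the tray hasn't moved. I'll do the same for half b from the other side.

>>> move_arm(
  increments="8 0 0 0 0 0; 15 0 -20 0 0 0; 15 0 -50 0 0 0; -30 0 -68 0 0 0; -80 0 -68 0 0 0; -120 0 -68 0 0 0; -135 0 -60 0 0 0; -135 0 -20 0 0 0; -135 0 10 0 0 0; -135 0 19 0 0 0; -135 0 19 0 0 0; -129 0 19 0 0 0; -123 0 19 0 0 0; -119 0 18.5 0 0 0; -115 0 16 0 0 0; -111 0 13.5 0 0 0; -107 0 11 0 0 0; -103 0 9 0 0 0; -99 0 7.5 0 0 0; -95 0 6 0 0 0",
)

```text
time: 10.65
position: [0.4325, 0.1992, 0.1259]
tcp_rot: [-180.0, -0.1, -5.9]
wrist_force: [0.8, 0.3, 0.4]
finger_gap: -0.0
```

```bash
python3 - <<'E'
from h import *
s=status.state(); print(s["wrist_force"],s["position"],s["time"])
for x,z in((-.052,.129),(-.046,.13),(-.040,.1315),(-.036,.132)): print(x,z,td(x,z))
E
```

```text
[0.80020558 0.29418922 0.35450531] [0.4325377  0.19920409 0.12590367] 10.65
-0.052 0.129 [7.7, -0.1, -3.1, -0.0, -0.1, 0.1]
-0.046 0.13 [13.7, -0.1, -4.1, -0.0, -0.1, 0.1]
-0.04 0.1315 [19.7, -0.1, -5.6, -0.0, -0.1, 0.1]
-0.036 0.132 [23.7, -0.1, -6.1, -0.0, -0.1, 0.1]
```

>>> move_arm(
  increments="4 0 -1.5 0 0 0; 8 0 -3 0 0 0; 11 0 -3.7 0 0 0; 14 0 -4.2 0 0 0; 17 0 -5 0 0 0; 20 0 -5.6 0 0 0; 23 0 -6 0 0 0; 24 0 -6 0 0 0; 24 0 -6 0 0 0; 15 0 -7 0 0 0; 8 0 -15 0 0 0; 8 0 -40 0 0 0; 30 0 -74 0 0 0; 60 0 -84 0 0 0; 60 0 -84 0 0 0",
)

```text
time: 12.15
position: [0.4958, 0.1929, 0.2128]
tcp_rot: [-179.8, -0.4, -6.0]
wrist_force: [-0.2, -0.2, -0.3]
finger_gap: 0.0
```

```bash
python3 - <<'E'
from h import *
f=optics.grab_frame("wrist"); s=status.state(); print(s["wrist_force"],s["position"],s["tcp_rot"],s["time"]); np.save("w3.npy",f,allow_pickle=True)
cv2.imwrite("pics/w3.png",cv2.cvtColor(cv2.convertScaleAbs(cv2.resize(f["img"][:260,120:520],(800,520),interpolation=cv2.INTER_CUBIC),alpha=1.3),cv2.COLOR_RGB2BGR))
for z in(.2,.115): print(td(0,z))
t=optics.grab_frame("top");np.save("t3.npy",t,allow_pickle=True); 
cv2.imwrite("pics/t3.png",cv2.cvtColor(cv2.resize(t["img"][140:250,320:460],None,fx=4,fy=4,interpolation=cv2.INTER_CUBIC),cv2.COLOR_RGB2BGR))
E
```

```text
[ 0.09756199  0.51373592 -0.59741202] [0.49321891 0.19303144 0.21128301] [-179.88218767   -0.20607697   -5.95776173] 12.2
[-1.4, 0.1, 11.3, -0.1, -0.2, 0.0]
[-1.7, 0.3, 96.3, -0.1, -0.2, 0.0]
```

View pics/w3.png

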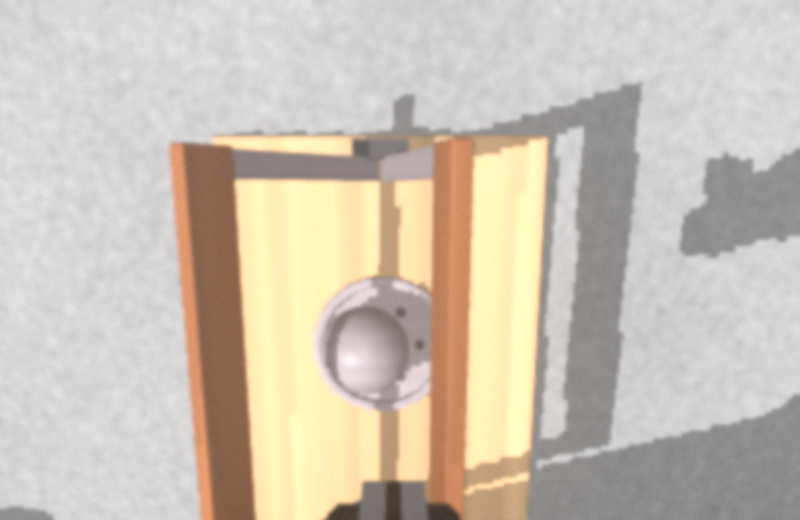

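View pics/t3.png

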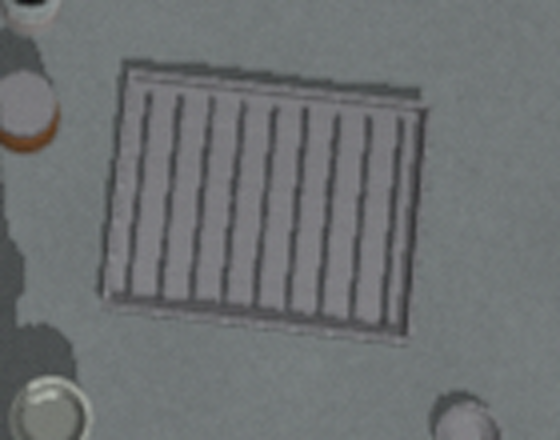

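```bash
sed -i 's/w2.npy/w3.npy/; s/^c=.*/c=np.array([(472,140),(433,150),(170,144),(233,150),(213,136),(547,137),(381,342)],float)/; s/60+c/120+c/' fit2.py; python3 fit2.py | tail -3
python3 - <<'E'
from h import *
t=np.load("t3.npy",allow_pickle=True).item()
q=[onz(t,[140+r/4,320+c/4],.022)[:2] for c,r in((122,68),(425,106),(405,335),(103,297))]
print(np.round(q,3).tolist(),np.mean(q,0)); print([np.linalg.norm(q[i]-q[i-1]) for i in range(4)])
E
```

```text
[ 0.4914  0.1928 -0.1069  0.2036  0.6283] -6.122650355792924
[[1.0, 0.6], [-2.1, -1.0], [0.7, -0.7], [-1.1, 0.9], [-0.1, -0.8], [-0.2, 1.1], [2.7, 0.0]]
ball [0.4258223  0.20123926 0.03      ]
[[0.664, -0.075], [0.633, -0.311], [0.454, -0.291], [0.483, -0.059]] [ 0.55820587 -0.18418968]
[np.float64(0.18166686373179203), np.float64(0.23809905000998718), np.float64(0.18008712024972678), np.float64(0.233303694903275)]
```

Half a is at 0.20 and the tray hasn't moved. Half b is still at 0.63 because the tips slid over it. The tips are slimmer than I assumed, so I lifted the tool too early. I'll redo b with the tool lower.

>>> move_arm(
  increments="-50 0 0 0 0 0; -96 0 0 0 0 0; -96 0 30 0 0 0; -96 0 70 0 0 0; -96 0 95 0 0 0; -96 0 102 0 0 0; -96 0 102 0 0 0; -90 0 102 0 0 0; -84 0 102 0 0 0; -78 0 101.5 0 0 0; -74.5 0 100 0 0 0; -71 0 98 0 0 0; -67.5 0 96 0 0 0; -64 0 94 0 0 0; -60 0 91.5 0 0 0; -56 0 89.5 0 0 0; -52 0 87.5 0 0 0; -48 0 86.5 0 0 0; -44 0 85 0 0 0; -40 0 84 0 0 0",
)

```text
time: 14.25
position: [0.4529, 0.1978, 0.1275]
tcp_rot: [-179.9, -0.2, -5.9]
wrist_force: [-1.5, 0.8, 2.1]
finger_gap: -0.0002
```

```bash
python3 - <<'E'
from h import *
s=status.state(); print(s["wrist_force"],s["position"],s["time"])
print(td(-.028,.1285),td(0,.2))
f=optics.grab_frame("side"); np.save("s4.npy",f,allow_pickle=True)
E
```

```text
[-1.50149199  0.78046112  2.13673904] [0.45291336 0.19778293 0.12747403] 14.25
[11.3, 0.6, -1.0, -0.1, -0.2, 0.1] [39.5, 0.5, -72.4, -0.1, -0.2, 0.1]
```

>>> move_arm(
  increments="3 0 -0.3 0 0 0; 6 0 -0.6 0 0 0; 9 0 -1 0 0 0; 12 0 -1 0 0 0; 12 0 -1 0 0 0; 4 0 -1 0 0 0; -2 0 -8 0 0 0; -2 0 -30 0 0 0; 10 0 -60 0 0 0; 39 0 -72 0 0 0; 39 0 -72 0 0 0; 39 0 -72 0 0 0",
)

```text
time: 15.5
position: [0.4919, 0.1934, 0.1999]
tcp_rot: [-179.9, -0.2, -5.9]
wrist_force: [0.2, -0.4, -0.4]
finger_gap: 0.0002
```

```bash
python3 - <<'E'
from h import *
f=optics.grab_frame("wrist"); s=status.state(); print(s["wrist_force"],s["position"],s["tcp_rot"],s["time"]); np.save("w5.npy",f,allow_pickle=True)
cv2.imwrite("pics/w5.png",cv2.cvtColor(cv2.convertScaleAbs(cv2.resize(f["img"][:260,120:520],(800,520),interpolation=cv2.INTER_CUBIC),alpha=1.3),cv2.COLOR_RGB2BGR))
for z in(.2,.115,.111): print(td(0,z))
E
```

```text
[-0.57167521  0.7889646  -0.46141561] [0.49104679 0.19340985 0.19934127] [-1.79896296e+02 -1.48801897e-01 -5.90161078e+00] 15.55
[0.9, 0.2, -0.7, -0.1, -0.1, 0.1]
[0.7, 0.4, 84.3, -0.1, -0.1, 0.1]
[0.7, 0.4, 88.3, -0.1, -0.1, 0.1]
```

View pics/w5.png

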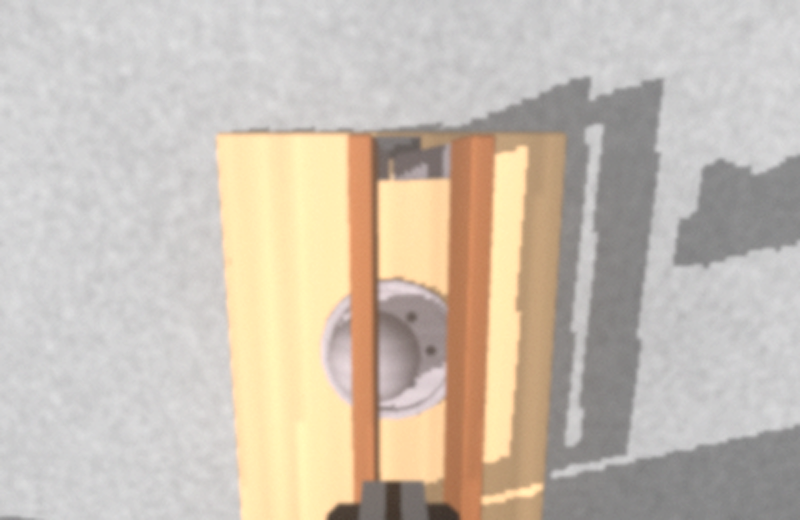

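Both halves now stand near upright and the ball is in its pocket. I'll open the jaws, descend over both bars and close.

>>> move_arm(
  increments="1 0 0 0 0 0; 1 0 0 0 0 0; 1 0 0 0 0 0; 1 0 0 0 0 0; 1 0 0 0 0 0; 1 0 0 0 0 0; 1 0 0 0 0 0; 1 0 20 0 0 0; 1 0 40 0 0 0; 1 0 55 0 0 0; 1 0 65 0 0 0; 1 0 72 0 0 0; 1 0 78 0 0 0; 1 0 83 0 0 0; 1 0 87 0 0 0; 1 0 88 0 0 0; 1 0 88 0 0 0",
  hand=1,
  newtons=20,
)

```text
time: 17.25
position: [0.4923, 0.1935, 0.1114]
tcp_rot: [-179.9, -0.2, -5.9]
wrist_force: [-0.1, 0.1, 0.3]
finger_gap: 0.0851
```

>>> move_arm(
  increments="0 0 0 0 0 0; 0 0 0 0 0 0; 0 0 0 0 0 0; 0 0 0 0 0 0; 0 0 0 0 0 0; 0 0 0 0 0 0; 0 0 0 0 0 0; 0 0 0 0 0 0; 0 0 0 0 0 0; 0 0 0 0 0 0; 0 0 0 0 0 0; 0 0 0 0 0 0; 0 0 0 0 0 0; 0 0 0 0 0 0; 0 0 0 0 0 0",
  hand=0,
  newtons=20,
)

```text
time: 18.75
position: [0.492, 0.1936, 0.1117]
tcp_rot: [-179.9, -0.1, -5.9]
wrist_force: [-2.5, -0.6, 4.1]
finger_gap: 0.0135
```

The gap is 13.5 mm against 14 mm nominal, so both bars are shut together. I'll firm up the grip and lift slowly.

>>> move_arm(
  increments="0 0 0 0 0 0; 0 0 0 0 0 0; 0 0 0 0 0 0; 0 0 0 0 0 0; 0 0 -1 0 0 0; 0 0 -3 0 0 0; 0 0 -6 0 0 0; 0 0 -10 0 0 0; 0 0 -15 0 0 0; 0 0 -20 0 0 0; 0 0 -25 0 0 0; 0 0 -30 0 0 0; 0 0 -35 0 0 0; 0 0 -40 0 0 0; 0 0 -45 0 0 0; 0 0 -50 0 0 0; 0 0 -54 0 0 0; 0 0 -57 0 0 0; 0 0 -59 0 0 0; 0 0 -60 0 0 0",
  hand=0,
  newtons=60,
)

```text
time: 20.75
position: [0.4919, 0.1935, 0.1718]
tcp_rot: [-179.9, -0.1, -5.9]
wrist_force: [0.3, -0.6, -7.8]
finger_gap: 0.0127
```

```bash
python3 - <<'E'
from h import *
f=optics.grab_frame("wrist"); g=optics.grab_frame("side"); s=status.state(); print(s["wrist_force"],s["torque"],s["position"],s["tcp_rot"],s["time"],s["finger_gap"])
a=cv2.resize(g["img"][160:330,220:400],(420,396),interpolation=cv2.INTER_CUBIC); b=cv2.resize(f["img"][:300,140:480],(380,335)); b=cv2.copyMakeBorder(b,0,61,0,0,0)
cv2.imwrite("pics/p6.png",cv2.cvtColor(np.hstack([a,b]),cv2.COLOR_RGB2BGR))
for z in(.211,): print(delta([.558,-.184,z],W), delta([.558,-.184,z],-9))
E
```

```text
[-0.48652723  1.09784758 -6.56770469] [ 0.02552037 -0.00707257  0.00483404] [0.49183089 0.19353325 0.17167956] [-1.79907594e+02 -1.32503141e-01 -5.89320397e+00] 20.85 0.012945869701621083
[104.7, 368.7, -39.7, -0.1, -0.1, 0.1] [104.7, 368.7, -39.7, -0.1, -0.1, 3.1]
```

View pics/p6.png

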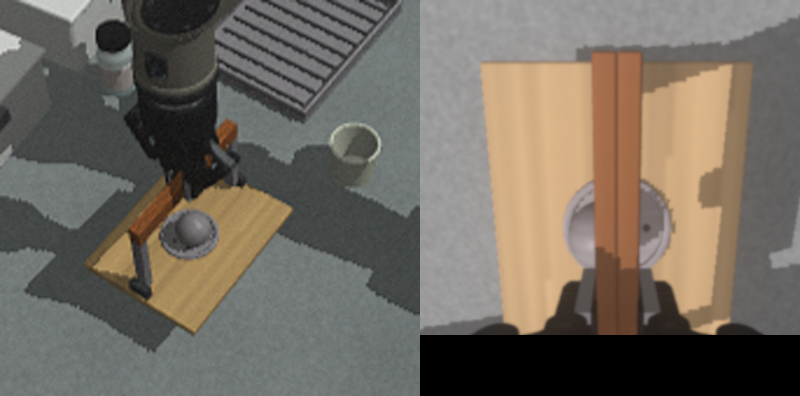

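The tray is off the worktop and level, the bars are face to face, and the ball is in the ring. Now I'll carry it smoothly to the dish, raising it 40 mm on the way.

>>> move_arm(
  increments="0.3 1 -2 0 0 0; 0.8 2.9 -6 0 0 0; 1.9 6.7 -11 0 0 0; 3.3 11.5 -16 0 0 0; 4.9 17.3 -21 0 0 0; 6.8 24 -26 0 0 0; 9 31.7 -31 0 0 0; 11.5 40.4 -35 0 0 0; 14.2 50 -38 0 0 0; 16.9 59.6 -40 0 0 0; 19.7 69.3 -40 0 0 0; 22.4 78.9 -40 0 0 0; 25.1 88.5 -40 0 0 0; 27.8 98.1 -40 0 0 0; 30.3 106.8 -40 0 0 0; 32.5 114.5 -40 0 0 0; 34.4 121.2 -40 0 0 0; 35.8 126 -40 0 0 0; 36.6 128.9 -40 0 0 0; 36.9 129.9 -40 0 0 0",
)

```text
time: 22.85
position: [0.5151, 0.0603, 0.2116]
tcp_rot: [-179.9, -0.1, -5.9]
wrist_force: [0.4, 0.9, -7.2]
finger_gap: 0.013
```

>>> move_arm(
  increments="0.3 1 0 0 0 0; 0.8 2.9 0 0 0 0; 1.9 6.7 0 0 0 0; 3.3 11.5 0 0 0 0; 4.9 17.3 0 0 0 0; 6.8 24 0 0 0 0; 9 31.7 0 0 0 0; 11.5 40.4 0 0 0 0; 14.2 50 0 0 0 0; 16.9 59.6 0 0 0 0; 19.7 69.3 0 0 0 0; 22.4 78.9 0 0 0 0; 25.1 88.5 0 0 0 0; 27.8 98.1 0 0 0 0; 30.3 106.8 0 0 0 0; 32.5 114.5 0 0 0 0; 34.4 121.2 0 0 0 0; 35.8 126 0 0 0 0; 36.6 128.9 0 0 0 0; 36.9 129.9 0 0 0 0",
)

```text
time: 24.85
position: [0.5385, -0.0729, 0.2114]
tcp_rot: [-179.9, -0.1, -5.9]
wrist_force: [0.5, 0.1, -6.8]
finger_gap: 0.0129
```

```bash
python3 - <<'E'
from h import *
f=optics.grab_frame("wrist"); s=status.state(); print(s["wrist_force"],s["position"],s["tcp_rot"],s["time"],s["finger_gap"])
g=optics.grab_frame("side")
for n in("tea_ball_center","tray","dish"): print(n,[(np.round(d["pixel"]).tolist(),round(d["p"],2)) for F in(f,g) for d in find_in(n,F)[:2]])
print(delta([.558,-.184,.211],W))
E
```

```text
[-0.07678708  0.42392759 -7.41602417] [ 0.53852863 -0.07282615  0.21143419] [-1.79901310e+02 -1.31732191e-01 -5.90631659e+00] 24.9 0.012835187173869505
tea_ball_center [([216.0, 286.0], 0.76), ([175.0, 335.0], 0.49), ([165.0, 318.0], 0.29)]
tray [([164.0, 318.0], 0.82), ([60.0, 440.0], 0.51), ([180.0, 335.0], 0.89)]
dish [([232.0, 431.0], 0.66)]
[30.8, 109.0, 0.4, -0.1, -0.1, 0.1]
```

>>> move_arm(
  increments="0.3 1 0 0 0 0; 0.8 3 0 0 0 0; 1.8 7 0 0 0 0; 3 12 0 0 0 0; 4.6 18 0 0 0 0; 6.4 25 0 0 0 0; 8.4 33 0 0 0 0; 10.7 42 0 0 0 0; 13.2 52 0 0 0 0; 15.5 61 0 0 0 0; 17.8 70 0 0 0 0; 20 79 0 0 0 0; 22.1 87 0 0 0 0; 23.9 94 0 0 0 0; 25.4 100 0 0 0 0; 26.5 104.5 0 0 0 0; 27.2 107 0 0 0 0; 27.4 108 0 0 0 0; 27.4 108 0 0 0 0; 27.4 108 0 0 0 0",
)

```text
time: 27.25
position: [0.5547, -0.1823, 0.2114]
tcp_rot: [-179.9, -0.1, -5.8]
wrist_force: [-0.1, -0.1, -7.1]
finger_gap: 0.013
```

>>> move_arm(
  increments="0 0 0 0 0 0; 0 0 0 0 0 0; 0 0 0 0 0 0; 0 0 0 0 0 0; 0 0 0 0 0 0; 0 0 0 0 0 0; 0 0 0 0 0 0; 0 0 0 0 0 0; 0 0 0 0 0 0; 0 0 0 0 0 0; 0 0 0 0 0 0; 0 0 0 0 0 0; 0 0 0 0 0 0; 0 0 0 0 0 0; 0 0 0 0 0 0",
)

```text
time: 28.75
position: [0.5547, -0.1822, 0.2114]
tcp_rot: [-179.9, -0.1, -5.8]
wrist_force: [-0.2, -0.6, -7.4]
finger_gap: 0.013
```

```bash
python3 - <<'E'
from h import *
s=status.state(); print(s["wrist_force"],s["position"],s["tcp_rot"],s["time"],s["finger_gap"])
F=[optics.grab_frame(n) for n in("wrist","side","top")]
p=s["position"]; bp=np.array([p[0],p[1],p[2]-.111+.03])
for f in F: print("exp ball",proj(f,[bp])[0].round(), "dishctr", proj(f,[[.5545,-.183,.02]])[0].round(),[(n,np.round(d["pixel"]).tolist(),round(d["p"],2)) for n in("tea_ball_center","tray","dish","half_a_bar") for d in find_in(n,f)[:2]])
# dish corners from first top picture, side picture: dark grey rim via start image
im=cv2.imread("pics/side.png"); t=np.load("s1.npy",allow_pickle=True).item()
for c in ((1,1),(1,-1),(-1,-1),(-1,1)):
    q=R.from_euler('z',-6,degrees=True).apply([c[0]*.095,c[1]*.12,.022])+[.5545,-.183,0]
    print(c,proj(t,[q])[0].round(1),proj(F[2],[q])[0].round(1))
E
```

```text
[-0.23333386 -0.58831321 -7.42163893] [ 0.55467899 -0.18224886  0.21136111] [-1.79890947e+02 -1.32068086e-01 -5.84209152e+00] 28.75 0.01302828409892997
exp ball [213. 317.] dishctr [175. 316.] [('tea_ball_center', [214.0, 285.0], 0.65), ('tea_ball_center', [194.0, 306.0], 0.62), ('tray', [163.0, 317.0], 0.94), ('dish', [45.0, 302.0], 0.7), ('half_a_bar', [193.0, 330.0], 0.65)]
exp ball [146. 346.] dishctr [171. 345.] [('tray', [154.0, 346.0], 0.71), ('dish', [184.0, 348.0], 0.76)]
exp ball [186. 391.] dishctr [191. 385.] [('tray', [193.0, 374.0], 0.92), ('dish', [212.0, 358.0], 0.91), ('half_a_bar', [158.0, 174.0], 0.41), ('half_a_bar', [181.0, 372.0], 0.25)]
(1, 1) [182.  297.7] [157.7 350. ]
(1, -1) [137.  341.3] [165.3 426.6]
(-1, -1) [160.2 391.5] [225.8 421.8]
(-1, 1) [209.2 350.1] [217.5 343.9]
```

```bash
python3 -c "
from h import *
print(workorder.job_done()); s=status.state(); print(s['time'],s['position'],s['finger_gap'])"
```

```text
the job is handed in; nothing more can be done
None
the job is handed in; nothing more can be done
```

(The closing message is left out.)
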